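Slide the skid-mounted carton home and start the strapper

ROBOT

A 6-joint arm with a two-finger parallel gripper is mounted at the origin on the work surface. World frame = base frame: x ahead of the robot, y to its left, z up, the work surface at z = 0. Lengths are in m, angles in rad, forces in N, time in s.
With the tool pointing down it reaches from about 0.35 to 0.875 m from the base axis. Payload 4.2 kg.
Tool frame: the origin (TCP) lies between the finger pads; the fingertips stand 8 mm ahead of it and the grasp point (between the pads) lies 11 mm behind it; z points along the fingers, y is the line along which they close (so a half turn about z gives the same grasp; the last joint's range is limited). The gripper opens to 87 mm and grips with 3 to 60 N. Pads are 19 mm wide; open, the fingers measure 117 mm over their backs; the gripper's body (75 mm by 190 mm) begins 51 mm behind the grasp point.
Start: joints at [-1.079, 0.385, 0.008, 0, -1.194, -0.259], TCP at [0.144, -0.608, 0.231] pointing down, gripper open.
Joint ranges: [-3.14, 3.14], [-1.21, 2.06], [-1.07, 1.41], [-3.16, 2.05], [-2.99, -0.16], [-3.1, 3.1]. Speed limits (rad/s): [2.79, 2.79, 3.14, 3.14, 3.14, 3.14].

INTERFACE

Orientations are given as a unit quaternion [x, y, z, w].
In Python, from rig import * gives the robot as it stands. The module is installed in compiled form; this text tells all that it offers.
- The arm moves only by the tool move_arm, never from a script. Its argument "deltas" is a list of rows, each a list of 3 entries, a list of its own where there are three numbers: the shift along the tool's x, y, z in m, then the turn, a rotation vector about the tool's x, y, z in degrees, then the opening, from 0 (shut) to 1 (fully open). In form: [[[dx, dy, dz], [ax, ay, az], hand], ...]. A call has exactly 8 rows; each row shifts and turns the commanded pose from where the row before left it, along the tool's axes as they then stand; what a row does not reach is not made up. A row lasts 1/10 s, in which the tool goes at most 50 mm and 8.59 degrees, less where a joint would pass 70% of its speed; a pose out of reach is approached as far as the arm can. A call is refused whole if a number of a shift passes 0.05 or a number of a turn 8.59, either way. A call with a gripper value outside its range is refused whole. The fingers move at their own pace and stop on an object; the grip force is fixed at half the most. Time passes only in rows, so rows that do not move let the fingers close, or fill a call up. It gives the time, the measured TCP pose, the force, the opening and the grip force at its end, in the units of the state.
- get_state(): the state, without advancing time (a new reading comes with each control period).
- grab_frame(name): name is "scene" or "top"; returns the picture (420x560x3 uint8, blue, green, red); there is no depth.
- camera_params(name): a dict with "intrinsics" (3x3 intrinsics, pixels), "position" and "rotation" of the camera in the world. Camera axes: x right, y up, looking along -z (the intrinsics and any distortion apply to the point x, -y, -z); pixel columns grow to the right and rows downward; lengths in m; the calibration is good to about 2 mm. A picture is of the moment at which its call begins. camera_params takes no time and is no camera call.
- job_done(): hands the job in; it is judged then, once.
The state is a dict: "time_s": time; "joint_pos": joint angles; "dq": joint speeds; "joint_efforts": joint torques, N m; "position": TCP position; "tool_rot": TCP orientation; "contact_force": force on the tool from outside, world axes, zero at the start; "wrist_torque": the same for the moment, N m; "finger_gap": finger opening in m; "finger_force": force on a finger pad.
Only numpy, scipy, OpenCV 4.12 (cv2) and the standard library are available. Lean on these libraries where they do the work, as an engineer would, in place of code of your own. Each camera call takes 0.05 s, during which the arm holds its last target. There are 200 camera calls.

TASK

Slide the tall carton into the steel bay until its base board sits flat against the bay's back stop: push it low, on the base board, because it tips over when pushed high up; do not lift it or touch its carry handle. Then press the button on the control box fully down and let it spring back. Leave the cones and the parts bin alone, and do not press the button before the carton is home.

Things in the scene. Friction and masses are not known exactly. Their poses are not given: they have to be found in the camera images.
- crate: Tall cardboard carton with two black straps, loose, 0.8 to 1.6 kg, fixed on a plywood base board 140 (x) x 150 (y) x 30 high. The carton, 75 (x) x 130 (y), stands on the board's middle, from 30 to 200 above the bench: the board sticks out 32 front and back. Origin: centre of the underside; x points away from the robot, z up. Slides at 4 to 12 N; tips if pushed near its top.
- crate_handle: Black carry handle fixed on top of the carton, a 12 thick bar along the carton's y, 90 long, its top 39 above the carton's top. Origin: on the carton's axis at its foot, 203 above the carton's origin. Not to be touched.
- bay: Steel bay fixed to the bench, open towards the robot, no floor. Origin: on the bench, middle of the front face of the back stop; x points into the bay, away from the robot. Back stop 20 thick, 240 long (y), 50 high. Side cheeks reach from the stop out to x = -60, 30 high, 12 thick, inner faces at y = -95 and +95. Fully home, the carton's origin is at bay x = -70.
- control_box: Grey box 90 x 90 x 60 high fixed to the bench beside the bay, either left or right of it, with the push button on its top. Origin: centre of its underside.
- start (a joint): Travel of the push button in m: 0 up, 0.006 fully down. It moves straight down; sprung, about 5 N when fully down.
- start_top (a point): Centre of the top face of the round push button, 36 in diameter, facing up.
- parts_bin: Bystander: loose open grey plastic bin 100 x 100 x 50 high, on the other side of the bay from the control box. Origin: centre of its underside.
- cone_a: Bystander: loose black thread cone standing upright, 60 in diameter at the foot, 110 high. Origin: centre of its underside.
- cone_b: Bystander: loose grey thread cone, same size, standing upright. Origin: centre of its underside.
Not all that is in view belongs to the job. Several things have the shape of the control_box; the one meant has the colours described above.

How it is judged:
On the way, in this order (a step that is already met when the one before it is completed fails the run):
1. the carton is home against the back stop (x of crate in the frame of bay above -0.08 m and y of crate in the frame of bay between -0.03 and 0.03 m and angle between the x axis of crate and the x axis of bay, either way round below 0.08 rad), for 0.3 s.
2. the button is pressed fully down (value of joint start above 0.0045 m), for 0.05 s.
3. the button has sprung back (value of joint start below 0.002 m), for 0.1 s.
At the end, for the whole second after the job is handed in: The carton stands upright and at rest in the bay, its origin within 10 mm of fully home (bay x above -80 mm), less than 30 mm off the bay's centre line, turned less than 0.08 rad from the bay; the button is up again (below 2 mm) (all of step 1 and angle between crate's own z axis and vertical below 0.05 rad and height (world z) of crate below 0.006 m and linear speed of crate below 0.01 m/s and value of joint start below 0.002 m); the robot touches nothing.
It fails at once if the carton is rocked by more than 0.15 rad or lifted by more than 15 mm (angle between crate's own z axis and vertical above 0.15 rad or height (world z) of crate above 0.015 m).
It fails at once if the carry handle is touched (contact force between any of the arm, the fingers and crate_handle above 1 N).
It fails at once if the fingers push the carton in its upper half (over 2 N with the grasp point over 110 mm up) (contact force between the fingers and crate above 2 N and height (world z) of the grasp point above 0.11 m).
It fails at once if the button is pressed (over 3 mm) while the carton is not home (value of joint start above 0.003 m and not (x of crate in the frame of bay above -0.08 m and y of crate in the frame of bay between -0.03 and 0.03 m and angle between the x axis of crate and the x axis of bay, either way round below 0.08 rad)).
It fails at once if a cone or the parts bin is moved more than 20 mm or tipped (distance of any of parts_bin, cone_a, cone_b from where it was at the start of the episode above 0.02 m or angle between any of parts_bin, cone_a, cone_b's own z axis and vertical above 0.2 rad).
It also fails if it takes over 58 s, if anything falls off the work surface, if the arm or the gripper's body presses on something with over 40 N, if the wrist force passes 120 N, or if a joint passes its speed limit or range.

## Working session

There is one attempt and no reset: what is moved stays moved. The work goes in short steps, Python scripts to look and compute and a tool call to move; the robot and the scene stay as the last step left them, time stands still between calls to the robot, and variables do not carry over. Pictures are saved under pics/ and viewed, at most 10 in all, crops included, and the job is handed in when it is done.

Besides the shell and the picture viewer there is one more tool, called as name([rows], argument=value, ...), one row to a line, values as JSON. move_arm: Moves the arm, as the interface text tells. Its arguments: {"type":"object","properties":{"deltas":{"type":"array"}},"required":["deltas"]}

```bash
mkdir -p pics
python3 - <<'E'
from rig import *
import cv2
for n in("scene","top"):
    cv2.imwrite(f"pics/{n}0.png",grab_frame(n)); c=camera_params(n); print(n,c)
s=get_state();print(s)
E
```

```text
scene {'intrinsics': array([[384.63167446,   0.        , 275.39495094],
       [  0.        , 384.63167446, 211.43726903],
       [  0.        ,   0.        ,   1.        ]]), 'position': array([1.19758792, 0.09313461, 0.89338832]), 'rotation': array([0.24445267, 0.27228602, 0.69105846, 0.6233309 ])}
top {'intrinsics': array([[421.10270588,   0.        , 286.51134496],
       [  0.        , 421.10270588, 211.19258649],
       [  0.        ,   0.        ,   1.        ]]), 'position': array([0.32608852, 0.01464172, 1.17447485]), 'rotation': array([ 0.06006175, -0.07103081, -0.6945402 ,  0.71341511])}
{'time_s': 0.1, 'joint_pos': array([-1.07940609e+00,  3.85484668e-01,  6.73831172e-03, -4.03649607e-04,
       -1.19402735e+00, -2.58609832e-01]), 'dq': array([ 0.00082333, -0.00223417,  0.00428329,  0.00329633,  0.00160543,
        0.00027212]), 'joint_efforts': array([-6.65953326e-05, -3.91690779e+01,  1.87935805e+01,  4.23188031e+00,
        1.35081861e-02, -6.91335185e-05]), 'position': array([ 0.14406361, -0.60761762,  0.22956116]), 'tool_rot': array([-1.16053599e-01,  9.93242442e-01,  9.88694431e-04, -1.87571483e-04]), 'contact_force': array([-0.71958206,  0.07951037, -0.70325312]), 'wrist_torque': array([ 0.01871446, -0.00854257, -0.03415077]), 'finger_force': 0.0, 'finger_gap': 0.0867029486056605}
```

View pics/scene0.png

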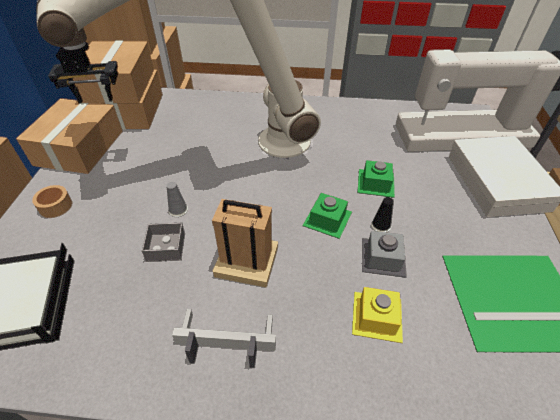

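View pics/top0.png

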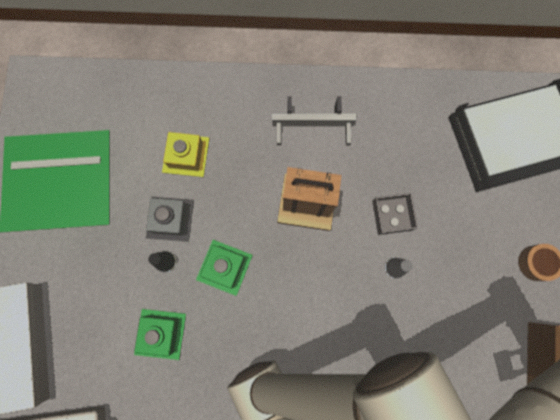

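Four boxes share the button-box shape. In the scene view they are green (377,177), green (330,212), grey (386,250) and yellow (380,310). Only the grey one matches the description; in the top view it is at about (167,216). I'll confirm it in enlarged crops and read the keypoints there.

Run:
```python
import cv2
t=cv2.imread("pics/top0.png");
cv2.imwrite("pics/t1.png",cv2.resize(t[85:235,260:430],(0,0),fx=4,fy=4,interpolation=cv2.INTER_CUBIC)[:600,:800])
s=cv2.imread("pics/scene0.png")
a=cv2.resize(t[185:275,135:215],(400,450),interpolation=cv2.INTER_CUBIC);b=cv2.resize(s[215:305,350:430],(400,450),interpolation=cv2.INTER_CUBIC)
cv2.imwrite("pics/box.png",cv2.hconcat([a,b]))
cv2.imwrite("pics/s1.png",cv2.resize(s[195:365,165:290],(0,0),fx=3.5,fy=3.5,interpolation=cv2.INTER_CUBIC))
```

```text
(no output)
```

View pics/t1.png

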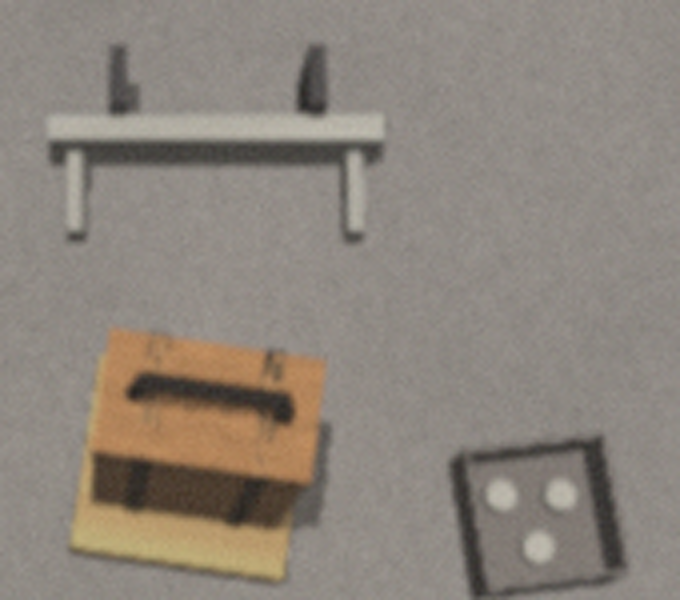

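View pics/box.png

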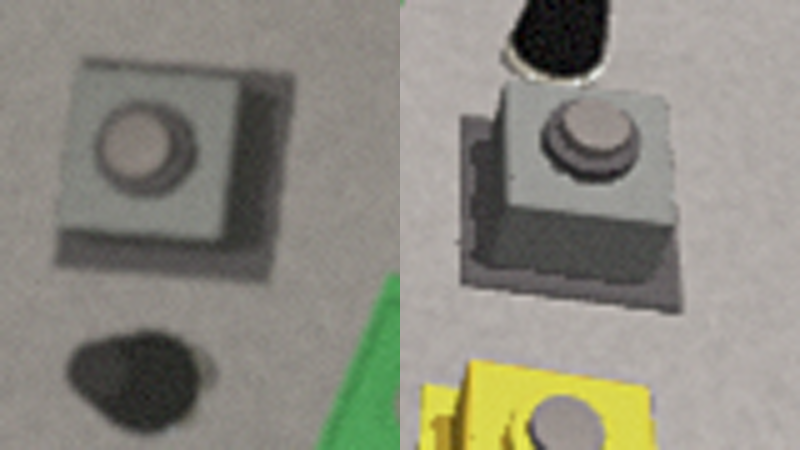

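View pics/s1.png

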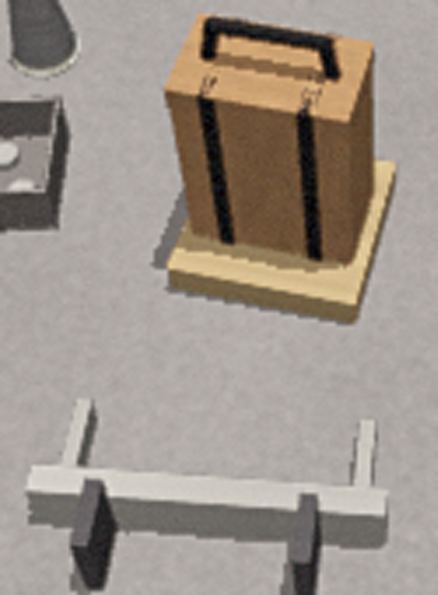

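```bash
cat > h.py <<'E'
import numpy as np
from rig import *
from scipy.spatial.transform import Rotation as R
T=lambda u,v:("top",260-.375+u/4,85-.375+v/4)
S=lambda u,v:("scene",165-.36+u/3.5,195-.36+v/3.5)
BT=lambda u,v:("top",135-.4+u/5,185-.4+v/5)
BS=lambda u,v:("scene",350-.4+(u-400)/5,215-.4+v/5)
def ray(p):
    c=camera_params(p[0]);d=np.linalg.inv(c["intrinsics"])@[p[1],p[2],1]
    return c["position"],R.from_quat(c["rotation"]).apply(d*[1,-1,-1])
def onz(p,z):
    o,d=ray(p);return o+d*(z-o[2])/d[2]
def tri(*ps):
    A=0;b=0
    for p in ps:
        o,d=ray(p);d/=np.linalg.norm(d);M=np.eye(3)-np.outer(d,d);A=A+M;b=b+M@o
    return np.linalg.solve(A,b)
E
python3 - <<'E'
from h import *
np.set_printoptions(precision=4,suppress=True)
def show(n,x):print(n,x)
show("bay top TL-front z50",onz(T(48,140),.05));show("R",onz(T(384,140),.05))
show("bay back L",onz(T(48,115),.05));show("R",onz(T(384,115),.05))
show("scene bay front R",onz(S(30,465),.05));show("L",onz(S(387,488),.05))
show("scene back R",onz(S(30,493),.05));show("L",onz(S(387,515),.05))
show("board front bottom L",onz(T(72,550),0));show("R",onz(T(283,580),0))
show("board back bot R",onz(S(168,290),0));show("L",onz(S(355,322),0))
show("board back top R",onz(S(168,268),.03));show("L",onz(S(355,303),.03))
show("front top L",onz(S(395,165),.03))
show("carton top T",[onz(T(*p),.2) for p in((110,328),(326,360),(308,487),(92,453))])
show("carton top S",[onz(S(*p),.2) for p in((167,92),(350,122),(375,43),(203,17))])
show("handle top tri",[onz(T(140,385),.242),onz(T(285,402),.242)])
show("btn tri",tri(BT(137,143),BS(600,124)))
show("btn T,S",[onz(BT(137,143),.078),onz(BS(600,124),.078)])
show("box T",[onz(BT(*p),.06) for p in((82,70),(240,78),(222,240),(62,225))])
show("box S",[onz(BS(*p),.06) for p in((505,85),(665,93),(675,225),(508,205))])
show("cone_a",[onz(("top",170,261),0)]);show("bin",[onz(T(*p),.05) for p in((450,455),(605,437),(625,570),(475,597))])
E
```

```text
bay top TL-front z50 [0.8    0.0486 0.05  ]
R [ 0.8078 -0.1899  0.05  ]
bay back L [0.8188 0.0492 0.05  ]
R [ 0.8267 -0.19    0.05  ]
scene bay front R [ 0.8106 -0.1888  0.05  ]
L [0.8022 0.0503 0.05  ]
scene back R [ 0.8298 -0.1832  0.05  ]
L [0.8206 0.0522 0.05  ]
board front bottom L [0.5148 0.0234 0.    ]
R [ 0.4976 -0.1259  0.    ]
board back bot R [ 0.6342 -0.1395  0.    ]
L [0.6479 0.0094 0.    ]
board back top R [ 0.6336 -0.1359  0.03  ]
L [0.6501 0.0102 0.03  ]
front top L [0.5161 0.0269 0.03  ]
carton top T [array([0.6183, 0.003 , 0.2   ]), array([ 0.6023, -0.127 ,  0.2   ]), array([ 0.5243, -0.1164,  0.2   ]), array([0.5411, 0.0118, 0.2   ])]
carton top S [array([ 0.6027, -0.1224,  0.2   ]), array([0.6166, 0.0061, 0.2   ]), array([0.5418, 0.0148, 0.2   ]), array([ 0.5287, -0.112 ,  0.2   ])]
handle top tri [array([ 0.5724, -0.0144,  0.242 ]), array([ 0.5649, -0.0975,  0.242 ])]
btn tri [0.5172 0.3292 0.0804]
btn T,S [array([0.5175, 0.3278, 0.078 ]), array([0.5147, 0.332 , 0.078 ])]
box T [array([0.5597, 0.3656, 0.06  ]), array([0.5578, 0.2806, 0.06  ]), array([0.4697, 0.2839, 0.06  ]), array([0.4754, 0.369 , 0.06  ])]
box S [array([0.4766, 0.2868, 0.06  ]), array([0.4733, 0.3758, 0.06  ]), array([0.5651, 0.3701, 0.06  ]), array([0.5609, 0.283 , 0.06  ])]
cone_a [array([0.3978, 0.3175, 0.    ])]
bin [array([ 0.58  , -0.2341,  0.05  ]), array([ 0.5958, -0.3413,  0.05  ]), array([ 0.5036, -0.3522,  0.05  ]), array([ 0.4823, -0.2498,  0.05  ])]
```

The crop confirms the grey box, with its button at about (0.517, 0.329, 0.080). The bay origin is about (0.805, -0.070) with yaw +0.034. The carton is about (0.573, -0.057) with yaw -0.11. I'll push with open fingers, giving two contacts on the board.

move_arm([
  [[-0.034,0.0275,0],[0,0,0],1],
  [[-0.034,0.0275,0],[0,0,0],1],
  [[-0.034,0.0275,0],[0,0,0],1],
  [[-0.034,0.0275,0],[0,0,0],1],
  [[-0.034,0.0275,0],[0,0,0],1],
  [[-0.034,0.0275,0],[0,0,0],1],
  [[-0.034,0.0275,0],[0,0,0],1],
  [[-0.034,0.0275,0],[0,0,0],1],
])

```text
time_s: 0.9
position: [0.3587, -0.3296, 0.2304]
tool_rot: [-0.116, 0.993, 0.0, -0.0]
contact_force: [1.1, -0.8, 1.2]
finger_gap: 0.0872
finger_force: 0.0
```

move_arm([
  [[-0.018,0.0325,0],[0,0,0],1],
  [[-0.018,0.0325,0],[0,0,0],1],
  [[-0.018,0.0325,0],[0,0,0],1],
  [[-0.018,0.0325,0],[0,0,0],1],
  [[-0.018,0.0325,0],[0,0,0],1],
  [[-0.018,0.0325,0],[0,0,0],1],
  [[-0.018,0.0325,0],[0,0,0],1],
  [[-0.018,0.0325,0],[0,0,0],1],
])

```text
time_s: 1.7
position: [0.4381, -0.0436, 0.2304]
tool_rot: [-0.116, 0.993, 0.0, -0.0]
contact_force: [-0.1, -0.7, 0.1]
finger_gap: 0.0866
finger_force: 0.0
```

move_arm([
  [[0,0,0],[0,0,5],1],
  [[0,0,0],[0,0,5],1],
  [[0,0,0],[0,0,5],1],
  [[0,0,0],[0,0,4.7],1],
  [[0,0,0],[0,5,0],1],
  [[0,0,0],[0,5,0],1],
  [[0,0,0],[0,0,0],1],
  [[0,0,0],[0,0,0],1],
])

```text
time_s: 2.5
position: [0.4381, -0.0452, 0.2298]
tool_rot: [0.056, 0.995, 0.005, -0.087]
contact_force: [-0.2, 0.5, -0.1]
finger_gap: 0.0869
finger_force: 0.0
```

```bash
cat >> h.py <<'E'
def rep():
    s=get_state();r=R.from_quat(s["tool_rot"]);M=r.as_matrix();np.set_printoptions(precision=4,suppress=True)
    print("t",s["time_s"],"pos",s["position"],"F",s["contact_force"],"gap",s["finger_gap"],"\nq",s["joint_pos"]);print(M, "yaw",np.degrees(np.arctan2(-M[0,1],M[1,1])))
    return s,M
def to(p):
    s,M=rep();print("tool delta",M.T@(np.array(p)-s["position"]))
E
python3 -c "
from h import *
to([.445,-.044,.03]);print(onz(('top',393,271),0),onz(('scene',177,211),0))"
```

```text
t 2.5 pos [ 0.4381 -0.0452  0.2298] F [-0.163   0.5311 -0.0533] gap 0.08692016677092068 
q [ 0.2264  0.1624 -0.2935 -0.06   -1.2808 -1.8869]
[[-0.9786  0.1114 -0.1731]
 [ 0.1097  0.9938  0.0191]
 [ 0.1742 -0.0003 -0.9847]] yaw -6.393239819532877
tool delta [-0.0414  0.002   0.1956]
[ 0.3864 -0.3008  0.    ] [ 0.4012 -0.3054  0.    ]
```

move_arm([
  [[0,0,0],[0,-5,0],1],
  [[0,0,0],[0,-5,0],1],
  [[0,0,0],[0,-5,0],1],
  [[0,0,0],[0,-5,0],1],
  [[0.0036,0,0.026],[0,0,0],1],
  [[0.0036,0,0.026],[0,0,0],1],
  [[0.0036,0,0.026],[0,0,0],1],
  [[0,0,0],[0,0,0],1],
])

```text
time_s: 3.3
position: [0.4377, -0.0462, 0.1491]
tool_rot: [0.055, 0.995, -0.006, 0.084]
contact_force: [-0.5, -0.6, -0.1]
finger_gap: 0.0869
finger_force: 0.0
```

```bash
python3 -c "
from h import *
to([.445,-.044,.022])"
```

```text
t 3.3 pos [ 0.4377 -0.0462  0.1491] F [-0.4598 -0.5798 -0.0602] gap 0.08687709891221801 
q [ 0.3162  0.0726 -0.6991  0.1181 -0.65   -2.0868]
[[-0.9798  0.1111  0.1661]
 [ 0.1091  0.9938 -0.0207]
 [-0.1674 -0.0022 -0.9859]] yaw -6.37739082604622
tool delta [0.0144 0.0033 0.1265]
```

move_arm([
  [[0.002,0.0005,0.018],[0,0,0],1],
  [[0.002,0.0005,0.018],[0,0,0],1],
  [[0.002,0.0005,0.018],[0,0,0],1],
  [[0.002,0.0005,0.018],[0,0,0],1],
  [[0.002,0.0005,0.018],[0,0,0],1],
  [[0.002,0.0005,0.018],[0,0,0],1],
  [[0.002,0,0.0185],[0,0,0],1],
  [[0,0,0],[0,0,0],1],
])

```text
time_s: 4.1
position: [0.4483, -0.0439, 0.0241]
tool_rot: [0.055, 0.995, -0.006, 0.086]
contact_force: [-0.6, -0.7, -0.6]
finger_gap: 0.0866
finger_force: 0.0
```

```bash
python3 -c "
from h import *
to([.485,-.048,.022])
import cv2;cv2.imwrite('pics/s2.png',cv2.resize(grab_frame('scene')[100:300,120:400],(784,560)))"
```

```text
t 4.1 pos [ 0.4483 -0.0439  0.0241] F [-0.6158 -0.7146 -0.6275] gap 0.08658321802309507 
q [ 0.2889  0.3183 -0.9131  0.3615 -0.1941 -2.3195]
[[-0.9794  0.1099  0.1695]
 [ 0.1079  0.9939 -0.0208]
 [-0.1708 -0.002  -0.9853]] yaw -6.310245040793066
tool delta [-0.036  -0.      0.0084]
```

View pics/s2.png

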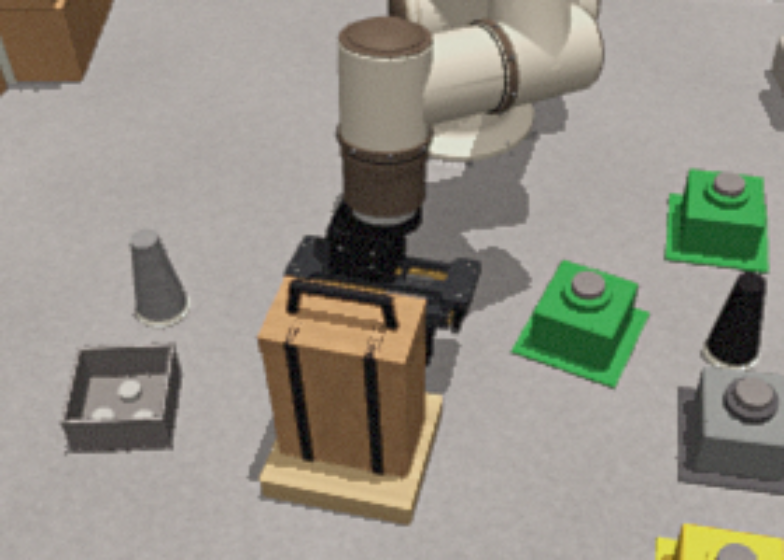

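move_arm([
  [[-0.005,0,0.0011],[0,0,0],1],
  [[-0.005,0,0.0011],[0,0,0],1],
  [[-0.005,0,0.0011],[0,0,0],1],
  [[-0.005,0,0.0011],[0,0,0],1],
  [[-0.005,0,0.0011],[0,0,0],1],
  [[-0.005,0,0.0011],[0,0,0],1],
  [[-0.005,0,0.0011],[0,0,0],1],
  [[-0.005,0,0.0011],[0,0,0],1],
])

```text
time_s: 4.95
position: [0.4906, -0.048, 0.023]
tool_rot: [0.055, 0.995, -0.005, 0.087]
contact_force: [0.3, 0.8, 0.5]
finger_gap: 0.0867
finger_force: 0.6
```

move_arm([
  [[-0.004,0,0.0007],[0,0,0],1],
  [[-0.004,0,0.0007],[0,0,0],1],
  [[-0.004,0,0.0007],[0,0,0],1],
  [[-0.004,0,0.0007],[0,0,0],1],
  [[-0.004,0,0.0007],[0,0,0],1],
  [[-0.004,0,0.0007],[0,0,0],1],
  [[-0.004,0,0.0007],[0,0,0],1],
  [[-0.004,0,0.0007],[0,0,0],1],
])

```text
time_s: 5.75
position: [0.5175, -0.053, 0.0217]
tool_rot: [0.056, 0.995, -0.007, 0.082]
contact_force: [-10.4, 1.1, 6.3]
finger_gap: 0.087
finger_force: 4.8
```

```bash
python3 -c "
from h import *
rep()
import cv2;cv2.imwrite('pics/t3.png',cv2.resize(grab_frame('top')[85:235,230:380],(600,600),interpolation=cv2.INTER_CUBIC))"
```

```text
t 5.75 pos [ 0.5175 -0.053   0.0217] F [-10.3696   1.1261   6.337 ] gap 0.08701438037728094 
q [ 0.2407  0.4118 -0.688   0.1909 -0.3235 -2.101 ]
[[-0.9803  0.113   0.1621]
 [ 0.1108  0.9936 -0.0223]
 [-0.1636 -0.0039 -0.9865]] yaw -6.485604576173842
```

View pics/t3.png

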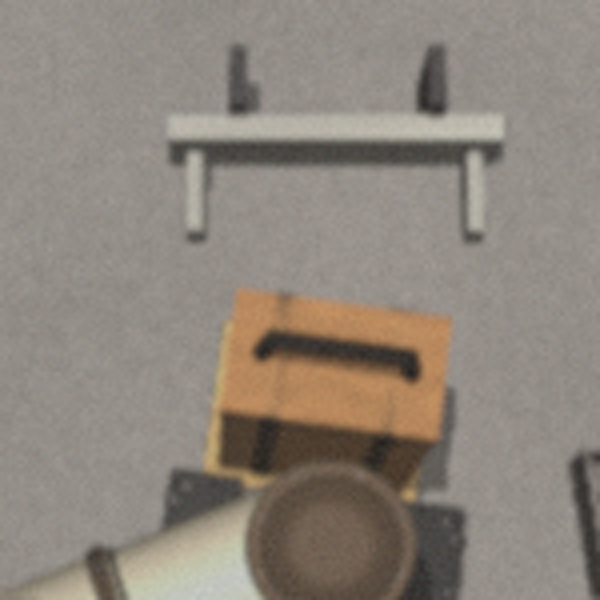

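The top view shows the board moving squarely with the fingers; the carton top is at about (340,365) in the crop. The bay mouth cheeks are at (196,240) and (473,240). I'll keep pushing, then turn by about 8 degrees towards the bay heading.

move_arm([
  [[-0.007,0,0.0012],[0,0,0],1],
  [[-0.007,0,0.0012],[0,0,0],1],
  [[-0.007,0,0.0012],[0,0,0],1],
  [[-0.007,0,0.0012],[0,0,0],1],
  [[-0.007,0,0.0012],[0,0,0],1],
  [[-0.007,0,0.0012],[0,0,0],1],
  [[-0.007,0,0.0012],[0,0,0],1],
  [[-0.007,0,0.0012],[0,0,0],1],
])

```text
time_s: 6.6
position: [0.5742, -0.059, 0.0216]
tool_rot: [0.056, 0.995, -0.006, 0.082]
contact_force: [-7.3, 1.3, 2.7]
finger_gap: 0.0871
finger_force: 4.0
```

```bash
cat >> h.py <<'E'
def bay(p,b=(.805,-.070),a=.034):
    d=np.array(p[:2])-b;return np.array([[np.cos(a),np.sin(a)],[-np.sin(a),np.cos(a)]])@d
E
python3 -c "
from h import *
s,M=rep();print(bay(s['position']))"
```

```text
t 6.6 pos [ 0.5742 -0.059   0.0216] F [-7.2695  1.2556  2.7475] gap 0.08711496157957126 
q [ 0.2046  0.4808 -0.5279  0.1352 -0.4106 -2.008 ]
[[-0.9804  0.1128  0.1617]
 [ 0.1108  0.9936 -0.0214]
 [-0.1631 -0.0031 -0.9866]] yaw -6.474713892390545
[-0.2303  0.0189]
```

move_arm([
  [[-0.005,-0.0005,0.0008],[-0.17,0,-1.04],1],
  [[-0.005,-0.0005,0.0008],[-0.17,0,-1.04],1],
  [[-0.005,-0.0005,0.0008],[-0.17,0,-1.04],1],
  [[-0.005,-0.0005,0.0008],[-0.17,0,-1.04],1],
  [[-0.005,-0.0005,0.0008],[-0.17,0,-1.04],1],
  [[-0.005,-0.0005,0.0008],[-0.17,0,-1.04],1],
  [[-0.005,-0.0005,0.0008],[-0.17,0,-1.04],1],
  [[-0.005,-0.0005,0.0008],[-0.17,0,-1.04],1],
])

```text
time_s: 7.4
position: [0.6142, -0.065, 0.0217]
tool_rot: [-0.017, 0.997, 0.0, 0.081]
contact_force: [-6.4, -0.3, 1.5]
finger_gap: 0.0869
finger_force: 3.3
```

```bash
python3 -c "
from h import *
s,M=rep();print(bay(s['position']))
import cv2;cv2.imwrite('pics/t4.png',cv2.resize(grab_frame('top')[85:235,230:380],(600,600),interpolation=cv2.INTER_CUBIC))"
```

```text
t 7.4 pos [ 0.6142 -0.065   0.0217] F [-6.3555 -0.2669  1.5   ] gap 0.08692632306743918 
q [ 0.168   0.5309 -0.3925  0.0512 -0.4871 -1.7479]
[[-0.9862 -0.034   0.1618]
 [-0.034   0.9994  0.0031]
 [-0.1618 -0.0024 -0.9868]] yaw 1.9499924927511558
[-0.1905  0.0115]
```

View pics/t4.png

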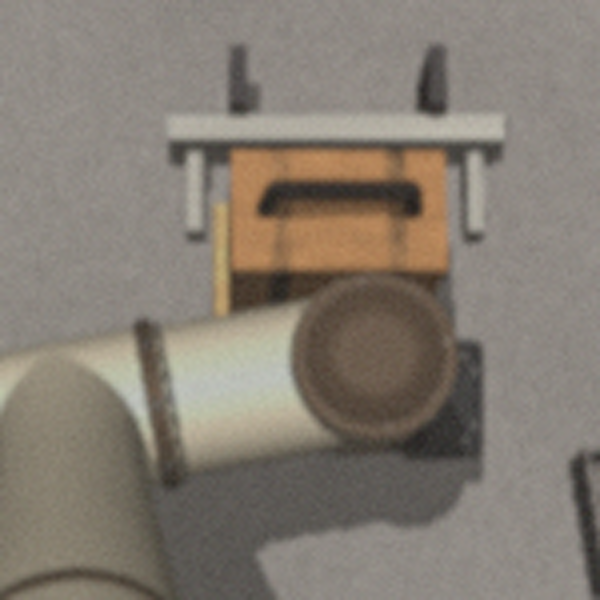

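The board is square to the bay and about 7 mm clear of the left cheek (board edge u=215, cheek inner face about 205). I'll push on straight with a slight shift to the right.

move_arm([
  [[-0.004,-0.0008,0.0006],[0,0,0],1],
  [[-0.004,-0.0008,0.0006],[0,0,0],1],
  [[-0.004,-0.0008,0.0006],[0,0,0],1],
  [[-0.004,-0.0008,0.0006],[0,0,0],1],
  [[-0.004,-0.0008,0.0006],[0,0,0],1],
  [[-0.004,-0.0008,0.0006],[0,0,0],1],
  [[-0.004,-0.0008,0.0006],[0,0,0],1],
  [[-0.004,-0.0008,0.0006],[0,0,0],1],
])

```text
time_s: 8.25
position: [0.6483, -0.0692, 0.0224]
tool_rot: [-0.018, 0.996, 0.001, 0.083]
contact_force: [-5.2, 0.4, -2.9]
finger_gap: 0.0869
finger_force: 2.4
```

move_arm([
  [[-0.0015,0,0.0002],[0,0,0],1],
  [[-0.0015,0,0.0002],[0,0,0],1],
  [[-0.0015,0,0.0002],[0,0,0],1],
  [[-0.0015,0,0.0002],[0,0,0],1],
  [[0,0,0],[0,0,0],1],
  [[0,0,0],[0,0,0],1],
  [[0,0,0],[0,0,0],1],
  [[0,0,0],[0,0,0],1],
])

```text
time_s: 9.05
position: [0.6531, -0.069, 0.0237]
tool_rot: [-0.017, 0.996, 0.0, 0.082]
contact_force: [-11.2, 0.9, 0.7]
finger_gap: 0.0868
finger_force: 5.7
```

move_arm([
  [[-0.0015,0,0.0003],[0,0,0],1],
  [[-0.0015,0,0.0003],[0,0,0],1],
  [[0,0,0],[0,0,0],1],
  [[0,0,0],[0,0,0],1],
  [[0,0,0],[0,0,0],1],
  [[0,0,0],[0,0,0],1],
  [[0,0,0],[0,0,0],1],
  [[0,0,0],[0,0,0],1],
])

```text
time_s: 9.85
position: [0.6533, -0.0691, 0.0235]
tool_rot: [-0.017, 0.997, 0.0, 0.079]
contact_force: [-17.8, 2.8, 7.4]
finger_gap: 0.087
finger_force: 9.2
```

Contact force rose with no further travel, at the predicted home position. I'll retreat, rise and look.

move_arm([
  [[0.005,0,-0.001],[0,0,0],1],
  [[0.015,0,-0.003],[0,0,0],1],
  [[0.02,0,-0.004],[0,0,0],1],
  [[0.02,0,-0.004],[0,0,0],1],
  [[0.02,0,-0.004],[0,0,0],1],
  [[0.02,0,-0.004],[0,4.6,0],1],
  [[0,0,0],[0,4.7,0],0],
  [[0,0,0],[0,0,0],0],
])

```text
time_s: 10.65
position: [0.5654, -0.0716, 0.03]
tool_rot: [-0.019, 1.0, -0.001, 0.012]
contact_force: [0.2, -0.4, 0.5]
finger_gap: 0.078
finger_force: 0.0
```

move_arm([
  [[0,0,-0.03],[0,0,0],0],
  [[0,0,-0.03],[0,0,0],0],
  [[0,0,-0.03],[0,0,0],0],
  [[0,0,-0.03],[0,0,0],0],
  [[0,0,-0.02],[0,0,0],0],
  [[0,0.05,0],[0,0,0],0],
  [[0,0.05,0],[0,0,0],0],
  [[0,0,0],[0,0,0],0],
])

```text
time_s: 11.45
position: [0.5558, 0.0327, 0.1688]
tool_rot: [-0.021, 1.0, 0.0, 0.01]
contact_force: [0.7, -0.6, 0.3]
finger_gap: 0.0148
finger_force: 0.0
```

```bash
python3 -c "
from h import *
to([.517,.329,.12])
import cv2;cv2.imwrite('pics/t5.png',cv2.resize(grab_frame('top')[85:235,230:380],(600,600),interpolation=cv2.INTER_CUBIC))"
```

```text
t 11.45 pos [0.5558 0.0327 0.1688] F [ 0.7473 -0.558   0.3216] gap 0.01482313304258988 
q [ 0.3531  0.313  -0.2689  0.0072 -0.9691 -1.8862]
[[-0.9989 -0.0417  0.0206]
 [-0.0417  0.9991  0.0013]
 [-0.0206  0.0004 -0.9998]] yaw 2.3927362011404476
tool delta [0.0274 0.2977 0.0483]
```

View pics/t5.png

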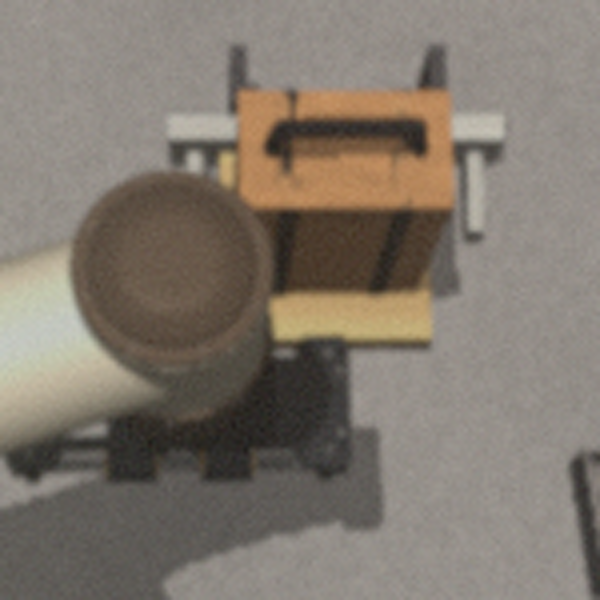

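move_arm([
  [[0.0034,0.037,0],[0,0,0],0],
  [[0.0034,0.037,0],[0,0,0],0],
  [[0.0034,0.037,0],[0,0,0],0],
  [[0.0034,0.037,0],[0,0,0],0],
  [[0.0034,0.037,0],[0,0,0],0],
  [[0.0034,0.037,0],[0,0,0],0],
  [[0.0034,0.037,0],[0,0,0],0],
  [[0.0034,0.037,0],[0,0,0],0],
])

```text
time_s: 12.3
position: [0.517, 0.3241, 0.167]
tool_rot: [-0.018, 1.0, 0.001, 0.008]
contact_force: [1.1, 0.8, 0.3]
finger_gap: 0.0003
finger_force: 0.0
```

```bash
python3 -c "
from h import *
C=lambda u,v:('top',230-.375+u/4,85-.375+v/4)
P=[onz(C(*p),.2) for p in((240,92),(452,92),(452,208),(240,208))];print([bay(p) for p in P],bay(np.mean(P,0)))
print(bay(onz(C(432,345),0)))
to([.517,.329,.096])"
```

```text
[array([-0.03293691,  0.07179687]), array([-0.03303035, -0.05942595]), array([-0.10856245, -0.05689585]), array([-0.10829094,  0.07256702])] [-0.07070516  0.00701052]
[-0.13756804 -0.07125689]
t 12.3 pos [0.517  0.3241 0.167 ] F [1.1358 0.764  0.2858] gap 0.00033127606753762537 
q [ 0.8304  0.4029 -0.1362  0.0125 -1.02   -2.3726]
[[-0.9993 -0.0351  0.0158]
 [-0.0351  0.9994  0.0015]
 [-0.0159  0.0009 -0.9999]] yaw 2.0102044619907464
tool delta [0.0009 0.0048 0.071 ]
```

The carton measures bay x = -0.071, y = 0.007, square, so it is home. Next I'll descend on the button.

move_arm([
  [[0.001,0.005,0.01],[0,0,0],0],
  [[0,0,0.012],[0,0,0],0],
  [[0,0,0.012],[0,0,0],0],
  [[0,0,0.012],[0,0,0],0],
  [[0,0,0.012],[0,0,0],0],
  [[0,0,0.01],[0,0,0],0],
  [[0,0,0.003],[0,0,0],0],
  [[0,0,0],[0,0,0],0],
])

```text
time_s: 13.1
position: [0.5155, 0.3273, 0.0948]
tool_rot: [-0.018, 1.0, -0.001, 0.006]
contact_force: [0.2, 0.6, 0.3]
finger_gap: 0.0008
finger_force: 0.0
```

move_arm([
  [[0,0,0.0015],[0,0,0],0],
  [[0,0,0.0015],[0,0,0],0],
  [[0,0,0.0015],[0,0,0],0],
  [[0,0,0.0015],[0,0,0],0],
  [[0,0,0.001],[0,0,0],0],
  [[0,0,0.001],[0,0,0],0],
  [[0,0,0.001],[0,0,0],0],
  [[0,0,0],[0,0,0],0],
])

```text
time_s: 13.9
position: [0.5157, 0.3278, 0.0866]
tool_rot: [-0.018, 1.0, -0.001, 0.006]
contact_force: [-0.5, 0.4, 2.8]
finger_gap: 0.0006
finger_force: 1.8
```

Contact force is 2.8 N. I'll continue to full depth.

move_arm([
  [[0,0,0.001],[0,0,0],0],
  [[0,0,0.001],[0,0,0],0],
  [[0,0,0.001],[0,0,0],0],
  [[0,0,0.001],[0,0,0],0],
  [[0,0,0.001],[0,0,0],0],
  [[0,0,0.001],[0,0,0],0],
  [[0,0,0],[0,0,0],0],
  [[0,0,0],[0,0,0],0],
])

```text
time_s: 14.7
position: [0.5158, 0.3278, 0.0842]
tool_rot: [-0.019, 1.0, -0.001, 0.007]
contact_force: [-7.9, -2.1, 20.9]
finger_gap: 0.0004
finger_force: 10.4
```

It has bottomed out: 21 N against a spring force of about 5 N. I'll lift off.

move_arm([
  [[0,0,-0.005],[0,0,0],0],
  [[0,0,-0.01],[0,0,0],0],
  [[0,0,-0.02],[0,0,0],0],
  [[0,0,-0.025],[0,0,0],0],
  [[0,0,-0.025],[0,0,0],0],
  [[0,0,-0.025],[0,0,0],0],
  [[0,0,0],[0,0,0],0],
  [[0,0,0],[0,0,0],0],
])

```text
time_s: 15.5
position: [0.5142, 0.3275, 0.19]
tool_rot: [-0.018, 1.0, -0.001, 0.006]
contact_force: [-0.4, 0.1, 0.1]
finger_gap: 0.0002
finger_force: 0.0
```

```bash
python3 -c "
from h import *
rep()
import cv2;cv2.imwrite('pics/s6.png',grab_frame('scene'))"
```

```text
t 15.5 pos [0.5142 0.3275 0.19  ] F [-0.3796  0.1097  0.0518] gap 0.00020465523467186819 
q [ 0.8371  0.3845 -0.1023  0.0106 -1.0772 -2.3774]
[[-0.9993 -0.0355  0.0116]
 [-0.0355  0.9994 -0.0012]
 [-0.0115 -0.0016 -0.9999]] yaw 2.034532682040601
```

View pics/s6.png

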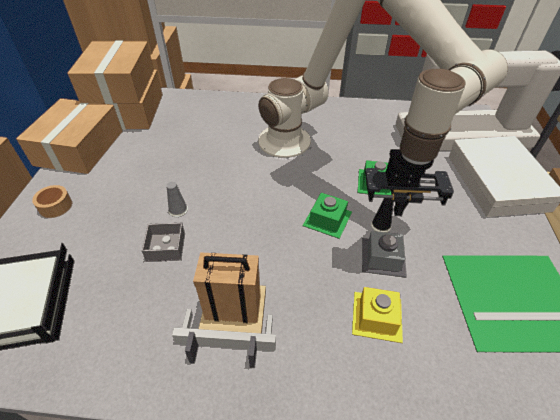

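The carton stands upright in the bay at (230,295). The button at (388,241) is free, and the cones and bin are where they started. I'll hand in.

```bash
python3 -c "
from rig import *
print(job_done())"
```

```text
the job is handed in; nothing more can be done
None
```

I handed the job in: the carton is home against the back stop (measured bay x about -71 mm), the grey box's button was pressed to its stop and released, and the arm is clear; no verdict was returned.

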